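Push the stuck slug out of the vent sleeve

TASK

A steel slug is stuck in the upright vent sleeve of the stand: take the ejector rod out of the acrylic organiser and push it down through the sleeve until the slug drops into the glass bowl below and the rod's flange sits on the ring nut; keep the flange pressed there with about 12 N for half a second, and never press the sleeve down hard enough to damage its cushion (more than 3.5 mm, about 25 N). Then draw the rod out and stand it back in its hole in the organiser, flange down on the tier, and let go. Leave the bowl in its place and everything else undisturbed.

Things in the scene. Friction and masses are not known exactly. Their poses are not given: they have to be found in the camera images.
- stand: Fixed steel stand on the shelf: base plate 120 x 150 x 8 mm, origin at the centre of its underside, z up. Two 12 mm posts at local y = +-62 mm, 80 mm high, carry a crossbar (z 70 to 80 mm) that holds the vertical vent sleeve on the stand's z axis: a steel tube, outside diameter 24, bore 16, length 60 mm.
- bore_top (a point): Sleeve axis at its upper end, cushion unpressed, 118 mm above the shelf (fixed to the stand). A plain metal ring nut (outside diameter 40, hole 19 mm) is screwed on round this end; its top face stands 2 to 16 mm above this point, differently each time and not measured: it must be felt.
- bore_ridge (a point): Point on the sleeve's axis 48 mm below its upper end and 12 mm above its open lower end, where a ridge of springy scale narrows the bore to 10 mm. The slug is stuck on it, takes about 7 to 18 N, building up and easing as it moves, and falls by itself into the bowl (centre then under 45 mm high) about when its top passes the ridge.
- cushion (a joint): How far the sleeve with its nut has been pressed down on its springy silicone cushion, in m: 0 at rest; it gives 1 mm for each 7 N (about 6 N at 0.8 mm, 12 N at 1.7 mm, 25 N at 3.5 mm). More than 3.5 mm damages the cushion.
- slug_center (a point): Centre of the stuck steel slug, a plug 14 mm in diameter and 18 mm long with its lower 12 mm tapered to 8 mm; it starts upright inside the sleeve, out of sight, its top about 33 mm below the sleeve's upper end.
- bowl: Small loose glass bowl, rim diameter 94, 34 mm high, standing on the stand's base plate under the sleeve; origin at the centre of its underside.
- rod_grip (a point): Axis of the loose upright ejector rod (129 mm, about 0.13 kg) at the middle of its round wooden grip, the place to grasp: diameter 20, 52 mm long. 105 mm above the tip, 33 mm above the flange's underside.
- rod_tip (a point): Tip of the ejector rod, on its axis. From the tip up: thin pilot of diameter 8 mm for 32 mm (passes the ridge freely), a taper 5 mm long, shank of diameter 14 mm up to 72 mm, flange of diameter 34 mm from 72 to 77 mm, then the wooden grip from 77 to 129 mm.
- organiser: Fixed clear acrylic organiser with three stepped tiers, 150 mm deep (its x) and 180 mm wide (its y), origin at the centre of its underside. Tier tops at 30, 60 and 92 mm high, each 50 mm deep, the lowest at local -x and the highest at local +x.
- rod_hole (a point): Centre of the round hole, 18 mm in diameter, at the upper face of the top tier (92 mm high). The rod stands upright in it at the start, hanging by its flange, which lies on the tier; its tip is then 72 mm below this point.
- gasket: Bystander: loose rubber gasket ring, 36 mm across, 6 mm high, on the lowest tier.
- valve_a: Bystander: loose brass safety valve, 22 mm across, 30 mm high, on the middle tier.
- valve_b: Bystander: a second, equal safety valve on the middle tier.
- weight: Bystander: loose steel regulator weight, 34 mm across, 36 mm high, on the top tier about 100 mm from the rod.
- kadai_lid: Bystander: loose steel kadai lid with a black knob, 140 mm across, 48 mm high, on the shelf.
- katori: Bystander: small loose steel cup, 60 mm across, 28 mm high, on the shelf between organiser and stand.
- jar: Bystander: loose amber glass jar, 64 mm across, 100 mm high, on the shelf.
- spoon: Bystander: loose steel spoon lying on the shelf.
There are look-alikes about, which are no part of the job. What is shaped like the part that bears rod_grip but blue or green is not meant.

How it is judged:
On the way:
1. with the slug already out, the rod in the sleeve presses its flange on the nut hard enough to press the cushion down 0.8 mm (about 6 N), for 0.3 s (z of slug_center in the frame of stand below 0.045 m and z of rod_tip in the frame of stand below 0.066 m and horizontal distance between rod_tip and bore_top below 0.008 m and angle between rod_grip's own z axis and vertical below 0.12 rad and value of joint cushion above 0.0008 m), for 0.3 s.
At the end, for the whole second after the job is handed in: The slug lies in the upright bowl (its centre within 37 mm of the bowl's axis and less than 32 mm above its underside); the rod hangs upright (within 0.1 rad) in the organiser's hole, tip within 7 mm of the hole's axis and 69 to 76 mm below the tier's top, flange down; the gripper touches nothing (horizontal distance between slug_center and bowl below 0.037 m and z of slug_center in the frame of bowl between 0 and 0.032 m and angle between each of bowl, rod_grip's own z axis and vertical below 0.1 rad and horizontal distance between rod_tip and rod_hole below 0.007 m and z of rod_tip in the frame of rod_hole between -0.076 and -0.069 m and contact force between the fingers and anything else below 0.1 N).
It fails at once if the sleeve is pressed down more than 3.5 mm (about 25 N), which damages the cushion (value of joint cushion above 0.0035 m).
It fails at once if the bowl is shifted more than 20 mm (distance of bowl from where it was at the start of the episode above 0.02 m).
It fails at once if a bystander is moved more than 25 mm (distance of any of gasket, valve_a, valve_b, weight, kadai_lid, katori, jar, spoon from where it was at the start of the episode above 0.025 m).
It also fails if it takes over 72 s, if anything falls off the work surface, if the arm or the gripper's body presses on something with over 40 N, if the wrist force passes 120 N, or if a joint passes its speed limit or range.

ROBOT

A 7-joint arm with a two-finger parallel gripper is mounted at the origin on the work surface. World frame = base frame: x ahead of the robot, y to its left, z up, the work surface at z = 0. Lengths are in m, angles in rad, forces in N, time in s.
With the tool pointing down it reaches from about 0.425 to 0.875 m from the base axis. Payload 4.7 kg.
Tool frame: the origin (TCP) lies midway between the tips of the shut fingers; the grasp point (between the pads) lies 19 mm behind it; x points along the fingers, z is the direction in which the jaws open and shut, and the axes are right-handed (so a half turn about x gives the same grasp; the last joint's range is limited). The gripper opens to 87 mm and grips with 3 to 60 N. Pads are 19 mm wide; open, the fingers measure 117 mm over their backs; the gripper's body (75 mm by 190 mm) begins 51 mm behind the grasp point.
Start: joints at [-1.101, 0.321, -0.07, 1.45, 0.023, 1.371, -0.057], TCP at [0.286, 0.584, 0.223] pointing down, gripper open.
Joint ranges: [-2.86, 2.86], [-0.3, 2.09], [-1.38, 1.24], [0.06, 2.45], [-1.56, 4.7], [0.09, 2.05], [-2.69, 2.69]. Speed limits (rad/s): [2.57, 2.57, 3.14, 3.14, 3.14, 3.14, 3.14].

INTERFACE

Orientations are given as a rotation vector (axis times angle).
In Python, from bench import ctrl, vision, close_job gives the robot as it stands. The module is installed in compiled form; this text tells all that it offers.
- The arm moves only by the tool servo_tool, never from a script. Its argument "commands" is a list that holds one entry, the list of rows, each a list of 7 numbers: the turn, a rotation vector about the tool's x, y, z in degrees, then the shift along the tool's x, y, z in mm, then the finger opening in mm, from 0 to 87. In form: [[[wx, wy, wz, x, y, z, grip], ...]]. A call has 1 to 5 rows; each row is the pose to reach, as a shift and turn from the pose commanded when the call began, along the tool's axes at that moment; what a row does not reach only later rows make up. A row lasts 1/8 s, in which the tool goes at most 62.5 mm and 10.7 degrees, less where a joint would pass 70% of its speed; a pose out of reach is approached as far as the arm can. A call with a gripper value outside its range is refused whole. The fingers move at their own pace and stop on an object; "newtons" is the grip in N (left out, the last holds). Time passes only in rows, so rows that repeat a pose let the fingers close. It gives the time, the measured TCP pose, the force and the opening at its end, in the units of the state.
- ctrl.get_state(): the state, without advancing time (a new reading comes with each control period).
- vision.get_image(name): name is "side" or "top"; returns the picture (480x640x3 uint8, red, green, blue); there is no depth.
- vision.camera_info(name): a dict with "fov_y" (degrees; the focal length in pixels is half the picture's height over the tangent of half this angle, whatever the lens; pixels are square), "cx", "cy" (the principal point, pixels), "pose" (4x4, takes a point from camera to world coordinates). Camera axes: x right, y down, z forward; pixel columns grow to the right and rows downward; lengths in m; the calibration is good to about 2 mm. A picture is of the moment at which its call begins. camera_info takes no time and is no camera call.
- close_job(): hands the job in, once; it reports no verdict.
The state is a dict: "time": time; "joint_positions": joint angles; "qd": joint speeds; "joint_torque": joint torques, N m; "position": TCP position; "tool_rot": TCP orientation; "ft_force": force on the tool from outside, world axes, zero at the start; "torque": the same for the moment, N m; "grip_width": opening from 0.0 (shut) to 1.0 (fully open).
Only numpy, scipy, OpenCV 4.12 (cv2) and the standard library are available. Lean on these libraries where they do the work, as an engineer would, in place of code of your own. Each camera call takes 0.05 s, during which the arm holds its last target. There are 200 camera calls.

## Working session

There is one attempt and no reset: what is moved stays moved. The work goes in short steps, Python scripts to look and compute and a tool call to move; the robot and the scene stay as the last step left them, time stands still between calls to the robot, and variables do not carry over. Pictures are saved under pics/ and viewed, about 8 in all and at most 12, crops included, and the job is handed in when it is done.

Besides the shell and the picture viewer there is one more tool, called after ">>>" by a JSON object that holds its "name" and its "arguments". servo_tool: Moves the arm, as the interface text tells. Its arguments: {"type":"object","properties":{"commands":{"type":"array"},"newtons":{"type":"number"}},"required":["commands"]}

```bash
mkdir -p pics; python3 - <<'E'
from bench import ctrl, vision
import cv2,numpy as np
s=ctrl.get_state(); print(s)
for n in("top","side"):
    print(n,vision.camera_info(n)); cv2.imwrite(f"pics/{n}0.png",vision.get_image(n)[:,:,::-1])
E
```

```text
{'time': 0.0, 'joint_positions': array([-1.10090268,  0.32186618, -0.07009603,  1.45168831,  0.02262957,
        1.37083616, -0.05688295]), 'qd': array([ 1.71475707e-03,  1.11850170e-03,  1.79226206e-03,  3.43310427e-05,
        3.98380441e-04, -7.62521700e-04, -2.38362996e-03]), 'joint_torque': array([ 2.95278733e-05, -4.91289318e+01, -4.03697211e-01, -3.12529886e+01,
       -6.39509107e-02,  4.36582498e-02,  1.52263888e-04]), 'position': array([0.28590928, 0.5831012 , 0.22142692]), 'tool_rot': array([-0.86846967,  1.39265655,  0.86655336]), 'ft_force': array([-0.77422835,  0.08944838, -0.16064614]), 'torque': array([ 0.01286856, -0.02416658, -0.02144757]), 'grip_width': 1.0020781210111798}
top {'fov_y': 55.153474878048534, 'cx': 320.3574906282786, 'cy': 252.60799184853266, 'pose': array([[-0.01585784, -0.98845586,  0.15067695,  0.45275615],
       [-0.99967983,  0.0186454 ,  0.01710542, -0.01330258],
       [-0.01971738, -0.15035745, -0.98843506,  1.02495282],
       [ 0.        ,  0.        ,  0.        ,  1.        ]])}
side {'fov_y': 53.664318275091794, 'cx': 327.81673157173617, 'cy': 241.83256325518235, 'pose': array([[ 0.99544717, -0.06029385,  0.07382134,  0.52325125],
       [-0.09519806, -0.66726849,  0.73870839, -0.75912089],
       [ 0.00471908, -0.74237282, -0.66997039,  0.76642467],
       [ 0.        ,  0.        ,  0.        ,  1.        ]])}
```

View pics/top0.png

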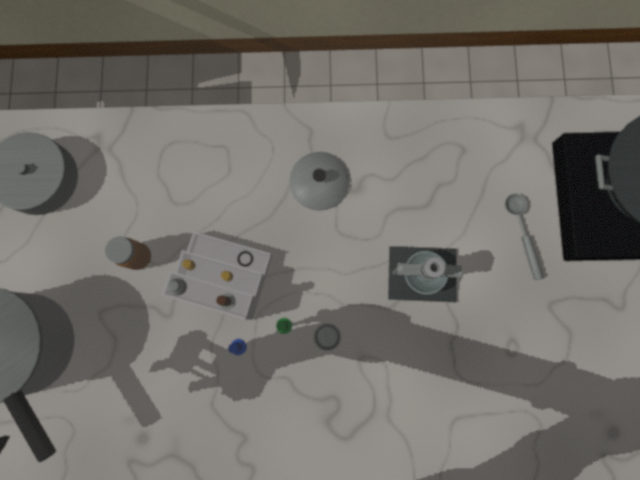

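View pics/side0.png

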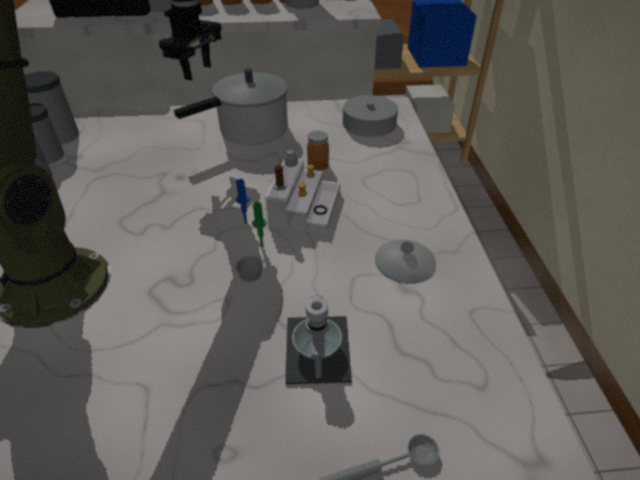

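Top view: rod (brown grip) near (224,300), weight (177,287), stand sleeve near (433,267), katori (327,337), and blue and green decoys at (237,347) and (284,325). In the side view the rod is near (279,178) and the nut near (316,305). Next I'll take enlarged crops.

```bash
cat > h.py <<'E'
from bench import ctrl, vision
import cv2,numpy as np
from scipy.spatial.transform import Rotation as R
def cam(n):
    c=vision.camera_info(n); return 240/np.tan(np.radians(c['fov_y']/2)),c['cx'],c['cy'],c['pose']
def ray(n,u,v):
    f,cx,cy,P=cam(n); d=P[:3,:3]@np.array([(u-cx)/f,(v-cy)/f,1]); return P[:3,3],d/np.linalg.norm(d)
def onz(n,u,v,z):
    o,d=ray(n,u,v); return o+d*(z-o[2])/d[2]
def proj(n,p):
    f,cx,cy,P=cam(n); q=P[:3,:3].T@(np.array(p)-P[:3,3]); return np.array([f*q[0]/q[2]+cx,f*q[1]/q[2]+cy])
def tri(a,b):
    (o1,d1),(o2,d2)=ray('top',*a),ray('side',*b)
    A=np.stack([d1,-d2],1); t=np.linalg.lstsq(A,o2-o1,rcond=None)[0]
    p,q=o1+d1*t[0],o2+d2*t[1]; return (p+q)/2,np.linalg.norm(p-q)
def grab(n):
    im=vision.get_image(n)[:,:,::-1].copy(); return im
def crop(im,x0,y0,w,h,k): return cv2.resize(im[y0:y0+h,x0:x0+w],None,fx=k,fy=k,interpolation=cv2.INTER_CUBIC)
E
python3 - <<'E'
from h import *
t=cv2.imread('pics/top0.png');s=cv2.imread('pics/side0.png')
a=np.vstack([np.hstack([crop(t,160,225,130,100,3),crop(t,380,220,130,100,3)]),np.hstack([crop(s,230,145,130,100,3),crop(s,265,285,130,100,3)])])
a=cv2.convertScaleAbs(a,alpha=1.4)
cv2.imwrite('pics/c1.png',a)
# brown mask
for n,im,(x0,y0,x1,y1) in(('top',t,(200,285,245,315)),('side',s,(268,160,295,195))):
    hsv=cv2.cvtColor(im,cv2.COLOR_BGR2HSV)[y0:y1,x0:x1].astype(int)
    m=((hsv[...,0]<14)|(hsv[...,0]>170))&(hsv[...,1]>90)
    ys,xs=np.nonzero(m); print(n,len(xs),xs.mean()+x0,ys.mean()+y0,xs.min()+x0,xs.max()+x0,ys.min()+y0,ys.max()+y0)
    rr=cv2.minAreaRect(np.stack([xs+x0,ys+y0],1).astype(np.float32));print(rr,cv2.boxPoints(rr).round(1).tolist())
E
```

```text
top 37 221.13513513513513 300.02702702702703 218 224 297 303
((221.0, 300.0), (6.0, 6.0), 90.0) [[218.0, 297.0], [224.0, 297.0], [224.0, 303.0], [218.0, 303.0]]
side 100 278.68 174.5 275 282 165 185
((278.5029602050781, 175.03822326660156), (20.24787712097168, 6.212416648864746), 85.60128784179688) [[274.6000061035156, 165.1999969482422], [280.79998779296875, 164.6999969482422], [282.3999938964844, 184.89999389648438], [276.20001220703125, 185.39999389648438]]
```

View pics/c1.png

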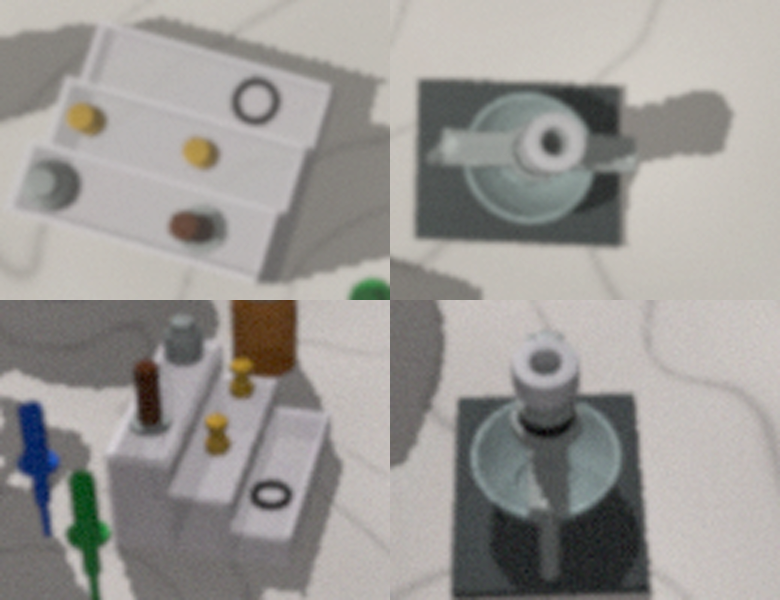

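```bash
python3 - <<'E'
from h import *
T=lambda x,y,ox,oy,X,Y:(X+(x-ox+.5)/3-.5,Y+(y-oy+.5)/3-.5)
tt=lambda x,y:T(x,y,0,0,160,225); ts=lambda x,y:T(x,y,390,0,380,220)
ss=lambda x,y:T(x,y,0,300,230,145); sd=lambda x,y:T(x,y,390,300,265,285)
np.set_printoptions(precision=4,suppress=True)
print('rod top tri',tri(tt(183,226),ss(147,364)))
print('rod top@.149',onz('top',*tt(183,226),.149),onz('side',*ss(147,364),.149))
print('rod base@.097 top',onz('top',*tt(205,229),.097),'side',onz('side',*ss(151,424),.097))
print('nut tri',tri(ts(552,141),sd(545,362)))
for z in(.12,.127,.134):print(z,onz('top',*ts(552,141),z),onz('side',*sd(545,362),z))
c=[onz('top',*ts(*p),.008) for p in((417,79),(624,87),(622,245),(417,238))]
c2=[onz('side',*sd(*p),.008) for p in((459,397),(632,395),(649,595),(455,597))]
print('plate',np.array(c),np.mean(c,0),'\n',np.array(c2),np.mean(c2,0))
o=[onz('top',*tt(*p),.092) for p in((35,150),(282,210),(260,278),(13,210))]
print('tier',np.array(o),np.mean(o,0))
print('weight',onz('top',*tt(40,184),.128))
# decoys
for n,u,v in(('top',237,347),('top',284,325)):
  for z in(.05,.13):print('dec',onz(n,u,v,z))
print('dec tri',tri((237,347),(239.5,180)),tri((284,325),(257.5,203)))
print('dec tip',onz('side',245.5,223,0),onz('side',262,245,0))
E
```

```text
rod top tri (array([0.4998, 0.1928, 0.1521]), np.float64(0.0030548239827812265))
rod top@.149 [0.4985 0.1934 0.149 ] [0.5013 0.1978 0.149 ]
rod base@.097 top [0.4989 0.1908 0.097 ] side [0.501  0.1901 0.097 ]
nut tri (array([ 0.5576, -0.2189,  0.1285]), np.float64(0.0003531137159215694))
0.12 [ 0.5584 -0.2208  0.12  ] [ 0.5582 -0.2116  0.12  ]
0.127 [ 0.5576 -0.2192  0.127 ] [ 0.5579 -0.2175  0.127 ]
0.134 [ 0.5568 -0.2176  0.134 ] [ 0.5575 -0.2235  0.134 ]
plate [[ 0.6198 -0.1488  0.008 ]
 [ 0.6109 -0.3018  0.008 ]
 [ 0.4942 -0.2933  0.008 ]
 [ 0.5018 -0.1443  0.008 ]] [ 0.5567 -0.222   0.008 ] 
 [[ 0.504  -0.1421  0.008 ]
 [ 0.6208 -0.1511  0.008 ]
 [ 0.6123 -0.3031  0.008 ]
 [ 0.4967 -0.2937  0.008 ]] [ 0.5584 -0.2225  0.008 ]
tier [[0.555  0.3094 0.092 ]
 [0.5111 0.1397 0.092 ]
 [0.4657 0.1543 0.092 ]
 [0.5142 0.3231 0.092 ]] [0.5115 0.2316 0.092 ]
weight [0.5286 0.2929 0.128 ]
dec [0.4053 0.1808 0.05  ]
dec [0.4092 0.1649 0.13  ]
dec [0.4491 0.0823 0.05  ]
dec [0.4494 0.0745 0.13  ]
dec tri (array([0.4098, 0.1632, 0.1386]), np.float64(0.00035994014804185785)) (array([0.4509, 0.0739, 0.1371]), np.float64(0.0028647128459907125))
dec tip [0.4079 0.1751 0.    ] [0.4499 0.0888 0.    ]
```

```bash
cat >> h.py <<'E'
def st():
    s=ctrl.get_state(); M=R.from_rotvec(s['tool_rot']).as_matrix(); return s,s['position'],M
def to(p,yaw=None):
    """shift in tool mm to put grasp point (19mm behind TCP) at p with tool vertical, and turn"""
    s,x,M=st(); z=M[:,2].copy(); z[2]=0; z/=np.linalg.norm(z)
    if yaw is not None: z=np.array([np.cos(yaw),np.sin(yaw),0])
    X=np.array([0,0,-1.]); N=np.stack([X,np.cross(z,X),z],1)
    tcp=np.array(p)+[0,0,-.019]
    print('t',s['time'],'pos',x.round(4),'jaw',M[:,2].round(3),'x',M[:,0].round(4),'F',s['ft_force'].round(2),'grip',round(s['grip_width']*87,1))
    print('turn',np.degrees(R.from_matrix(M.T@N).as_rotvec()).round(2),'shift',(1000*M.T@(tcp-x)).round(1))
E
python3 - <<'E'
from h import *
print(st()[2].round(3)); to((.4995,.1915,.25)); to((.4995,.1915,.122))
E
```

```text
[[-0.001 -0.898  0.44 ]
 [-0.002  0.44   0.898]
 [-1.    -0.    -0.002]]
t 0.1 pos [0.286  0.5832 0.2216] jaw [ 0.44   0.898 -0.002] x [-7.0e-04 -1.6e-03 -1.0e+00] F [-0.1   0.3   1.15] grip 87.1
turn [ 0.   -0.1   0.01] shift [  -9.  -364.1 -257.7]
t 0.1 pos [0.286  0.5832 0.2216] jaw [ 0.44   0.898 -0.002] x [-7.0e-04 -1.6e-03 -1.0e+00] F [-0.1   0.3   1.15] grip 87.1
turn [ 0.   -0.1   0.01] shift [ 119.  -364.1 -257.5]
```

>>> {"name": "servo_tool", "arguments": {"commands": [[[0, -0.1, 0, -9, -52, -37, 60], [0, -0.1, 0, -9, -104, -74, 60], [0, -0.1, 0, -9, -156, -111, 60], [0, -0.1, 0, -9, -208, -148, 60], [0, -0.1, 0, -9, -260, -185, 60]]], "newtons": 40}}

```text
time: 0.72
position: [0.4353, 0.3074, 0.2313]
tool_rot: [-0.866, 1.389, 0.868]
ft_force: [1.6, -0.4, -0.1]
grip_width: 0.699
```

>>> {"name": "servo_tool", "arguments": {"commands": [[[0, 0, 0, 0, -52, -36, 60], [0, 0, 0, 0, -104, -73, 60], [0, 0, 0, 0, -104, -73, 60], [0, 0, 0, 0, -104, -73, 60]]]}}

```text
time: 1.23
position: [0.4956, 0.1985, 0.2311]
tool_rot: [-0.865, 1.39, 0.868]
ft_force: [0.3, 0.3, -0.8]
grip_width: 0.688
```

```bash
python3 - <<'E'
from h import *
to((.4995,.1915,.25)); to((.4995,.1915,.122))
t=grab('top');s=grab('side')
a=np.hstack([crop(t,160,225,130,130,3),crop(s,220,85,130,130,3)])
cv2.imwrite('pics/c2.png',a)
E
```

```text
t 1.225 pos [0.4956 0.1985 0.2311] jaw [0.441 0.898 0.002] x [-1.0e-04  2.1e-03 -1.0e+00] F [ 0.29  0.34 -0.82] grip 59.9
turn [ 0.    0.1  -0.06] shift [ 0.1 -6.6 -4.5]
t 1.225 pos [0.4956 0.1985 0.2311] jaw [0.441 0.898 0.002] x [-1.0e-04  2.1e-03 -1.0e+00] F [ 0.29  0.34 -0.82] grip 59.9
turn [ 0.    0.1  -0.06] shift [128.1  -6.7  -4.7]
```

View pics/c2.png

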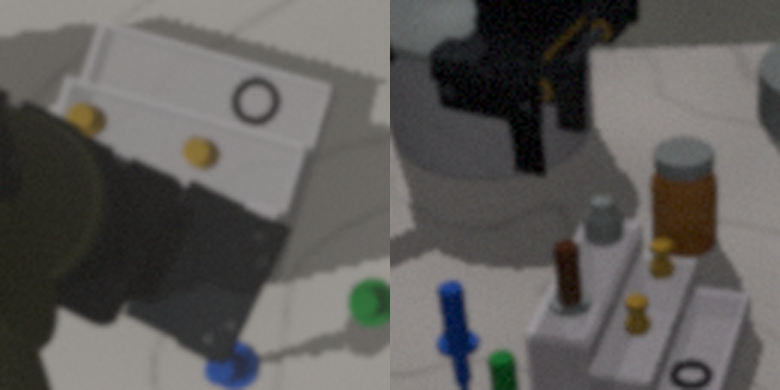

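>>> {"name": "servo_tool", "arguments": {"commands": [[[0, 0, 0, 0, 0, 0, 60], [0, 0, 0, 0, 0, 0, 60]]]}}

```text
time: 1.58
position: [0.4956, 0.1991, 0.2314]
tool_rot: [-0.868, 1.389, 0.869]
ft_force: [-0.5, 0.4, 0.4]
grip_width: 0.689
```

```bash
python3 - <<'E'
from h import *
to((.4995,.1915,.25)); to((.4995,.1915,.122))
E
```

```text
t 1.575 pos [0.4956 0.1991 0.2314] jaw [0.438 0.899 0.002] x [ 7.0e-04  1.6e-03 -1.0e+00] F [-0.54  0.39  0.39] grip 60.0
turn [ 0.    0.1  -0.01] shift [ 0.4 -6.9 -5.1]
t 1.575 pos [0.4956 0.1991 0.2314] jaw [0.438 0.899 0.002] x [ 7.0e-04  1.6e-03 -1.0e+00] F [-0.54  0.39  0.39] grip 60.0
turn [ 0.    0.1  -0.01] shift [128.4  -6.9  -5.3]
```

>>> {"name": "servo_tool", "arguments": {"commands": [[[0, 0, 0, 20, -7, -5, 60], [0, 0, 0, 60, -7, -5, 60], [0, 0, 0, 90, -7, -5, 60], [0, 0, 0, 110, -7, -5, 60], [0, 0, 0, 126, -7, -5, 60]]]}}

```text
time: 2.2
position: [0.4998, 0.191, 0.1045]
tool_rot: [-0.867, 1.39, 0.869]
ft_force: [-0.3, 0.2, 1.2]
grip_width: 0.689
```

>>> {"name": "servo_tool", "arguments": {"commands": [[[0, 0, 0, 0, 0, 0, 35], [0, 0, 0, 0, 0, 0, 20]]], "newtons": 5}}

```text
time: 2.45
position: [0.5008, 0.1911, 0.1063]
tool_rot: [-0.866, 1.388, 0.868]
ft_force: [0.2, 0.8, 0.3]
grip_width: 0.543
```

```bash
python3 - <<'E'
from h import *
to((.4995,.1915,.122))
t=grab('top');s=grab('side')
a=np.hstack([crop(t,160,225,130,130,3),crop(s,220,105,130,130,3)])
cv2.imwrite('pics/c3.png',a)
E
```

```text
t 2.45 pos [0.5008 0.1911 0.1063] jaw [0.44  0.898 0.003] x [ 0.0021  0.0022 -1.    ] F [0.17 0.82 0.32] grip 47.3
turn [-0.    0.17  0.05] shift [ 3.3  1.3 -0.2]
```

View pics/c3.png

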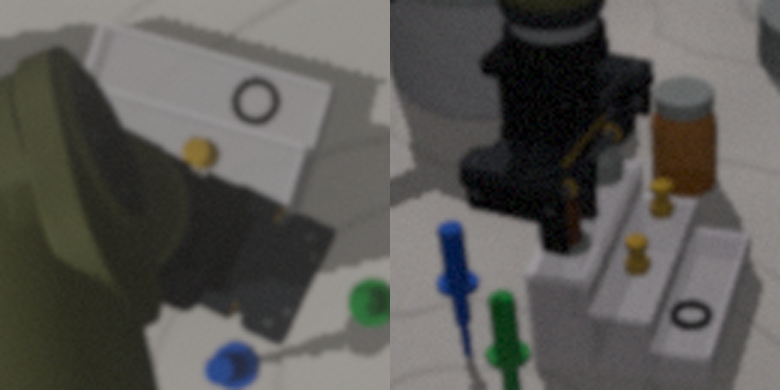

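The pads straddle the brown grip and the bystanders are untouched. Closing now.

>>> {"name": "servo_tool", "arguments": {"commands": [[[0, 0, 0, 0, 0, 0, 10], [0, 0, 0, 0, 0, 0, 10], [0, 0, 0, 0, 0, 0, 10], [0, 0, 0, 0, 0, 0, 10], [0, 0, 0, 0, 0, 0, 10]]], "newtons": 12}}

```text
time: 3.18
position: [0.5013, 0.1924, 0.1064]
tool_rot: [-0.866, 1.385, 0.868]
ft_force: [2.9, 3.9, 1.6]
grip_width: 0.226
```

>>> {"name": "servo_tool", "arguments": {"commands": [[[0, 0, 0, 0, 0, 0, 5], [0, 0, 0, 0, 0, 0, 5], [0, 0, 0, 0, 0, 0, 5]]], "newtons": 50}}

```text
time: 3.55
position: [0.5013, 0.1924, 0.1063]
tool_rot: [-0.866, 1.385, 0.868]
ft_force: [3.2, 5.2, 2.1]
grip_width: 0.223
```

>>> {"name": "servo_tool", "arguments": {"commands": [[[0, 0, 0, 0, 0, 1.5, 5], [0, 0, 0, 0, 0, 1.5, 5]]]}}

```text
time: 3.8
position: [0.5014, 0.1925, 0.1062]
tool_rot: [-0.866, 1.388, 0.868]
ft_force: [1.5, 2.3, 4.7]
grip_width: 0.219
```

>>> {"name": "servo_tool", "arguments": {"commands": [[[0, 0, 0, 0, 0, 1.5, 5], [0, 0, 0, 0, 0, 1.5, 5]]]}}

```text
time: 4.05
position: [0.5015, 0.1926, 0.1062]
tool_rot: [-0.867, 1.39, 0.867]
ft_force: [0.2, 0.4, 7.7]
grip_width: 0.217
```

>>> {"name": "servo_tool", "arguments": {"commands": [[[0, 0, 0, -3, 0, 1, 5], [0, 0, 0, -3, 0, 2, 5], [0, 0, 0, -3, 0, 2, 5]]]}}

```text
time: 4.42
position: [0.5016, 0.1946, 0.1076]
tool_rot: [-0.867, 1.392, 0.868]
ft_force: [-0.2, 0.3, -2.0]
grip_width: 0.22
```

>>> {"name": "servo_tool", "arguments": {"commands": [[[0, 0, 0, 0, 0, 1, 5], [0, 0, 0, 0, 0, 2, 5], [0, 0, 0, 0, 0, 2, 5]]]}}

```text
time: 4.8
position: [0.5029, 0.1966, 0.1082]
tool_rot: [-0.867, 1.391, 0.868]
ft_force: [-0.4, -0.5, -1.3]
grip_width: 0.218
```

>>> {"name": "servo_tool", "arguments": {"commands": [[[0, 0, 0, 0, 0, 1, 5], [0, 0, 0, 0, 0, 2, 5], [0, 0, 0, 0, 0, 2, 5]]]}}

```text
time: 5.18
position: [0.5031, 0.1969, 0.1081]
tool_rot: [-0.867, 1.394, 0.867]
ft_force: [-3.5, -5.2, 0.6]
grip_width: 0.218
```

>>> {"name": "servo_tool", "arguments": {"commands": [[[0, 0, 0, 0, 0, -4, 5], [0, 0, 0, 0, 2, -4, 5], [0, 0, 0, 0, 4, -4, 5], [0, 0, 0, 0, 4, -4, 5]]]}}

```text
time: 5.68
position: [0.501, 0.1965, 0.1089]
tool_rot: [-0.868, 1.386, 0.865]
ft_force: [5.4, -2.6, -3.2]
grip_width: 0.215
```

>>> {"name": "servo_tool", "arguments": {"commands": [[[0, 0, 0, 0, -2, 0, 5], [0, 0, 0, 0, -4, 0, 5], [0, 0, 0, 0, -6, 0, 5], [0, 0, 0, 0, -6, 0, 5]]]}}

```text
time: 6.18
position: [0.504, 0.1946, 0.1084]
tool_rot: [-0.866, 1.39, 0.868]
ft_force: [-0.1, -0.3, -1.4]
grip_width: 0.22
```

>>> {"name": "servo_tool", "arguments": {"commands": [[[0, 0, 0, -15, 1.5, 0, 5], [0, 0, 0, -50, 1.5, 0, 5], [0, 0, 0, -90, 1.5, 0, 5], [0, 0, 0, -125, 1.5, 0, 5], [0, 0, 0, -137, 1.5, 0, 5]]]}}

```text
time: 6.8
position: [0.5038, 0.1954, 0.2488]
tool_rot: [-0.866, 1.384, 0.867]
ft_force: [0.0, 0.0, -1.5]
grip_width: 0.219
```

```bash
python3 - <<'E'
from h import *
to((.5575,-.2195,.27))
t=grab('top');s=grab('side')
a=np.hstack([crop(t,160,205,130,130,3),crop(s,220,75,130,130,3)])
cv2.imwrite('pics/c4.png',a)
E
```

```text
t 6.8 pos [0.5038 0.1954 0.2488] jaw [0.44  0.898 0.006] x [ 0.0053  0.0042 -1.    ] F [ 0.    0.02 -1.51] grip 19.1
turn [-0.    0.35  0.17] shift [  -3.6 -230.8 -348.9]
```

View pics/c4.png

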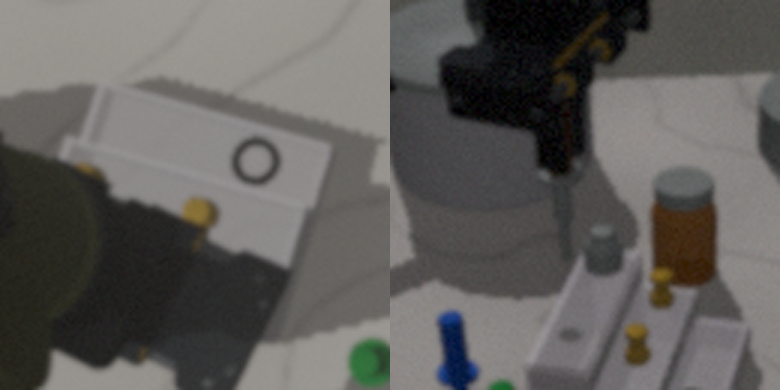

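>>> {"name": "servo_tool", "arguments": {"commands": [[[0, 0.3, 0.1, -4, -33, -50, 5], [0, 0.3, 0.1, -4, -66, -100, 5], [0, 0.3, 0.1, -4, -99, -150, 5], [0, 0.3, 0.1, -4, -132, -200, 5], [0, 0.3, 0.1, -4, -159, -240, 5]]]}}

```text
time: 7.52
position: [0.5387, -0.0934, 0.2473]
tool_rot: [-0.866, 1.398, 0.867]
ft_force: [-0.1, 0.1, 0.1]
grip_width: 0.219
```

>>> {"name": "servo_tool", "arguments": {"commands": [[[0, 0, 0, 0, -30, -45, 5], [0, 0, 0, 0, -58, -88, 5], [0, 0, 0, 0, -70, -106, 5], [0, 0, 0, 0, -70, -106, 5], [0, 0, 0, 0, -70, -106, 5]]]}}

```text
time: 8.15
position: [0.5558, -0.2148, 0.248]
tool_rot: [-0.867, 1.395, 0.871]
ft_force: [0.4, 0.8, -1.8]
grip_width: 0.218
```

```bash
python3 - <<'E'
from h import *
np.set_printoptions(precision=4,suppress=True)
T=lambda x,y:(220+(x-390+.5)/3-.5,75+(y+.5)/3-.5)
print('hole',onz('side',*T(570,335),.092)); 
to((.5575,-.2195,.27))
t=grab('top');s=grab('side')
a=np.hstack([crop(t,380,200,130,130,3),crop(s,250,200,130,130,3)])
cv2.imwrite('pics/c5.png',a)
E
```

```text
hole [0.5    0.1959 0.092 ]
t 8.15 pos [ 0.5558 -0.2148  0.248 ] jaw [ 0.439  0.899 -0.003] x [-0.0051 -0.0008 -1.    ] F [ 0.35  0.79 -1.83] grip 19.0
turn [-0.   -0.17 -0.24] shift [-3.  -3.6 -3.5]
```

View pics/c5.png

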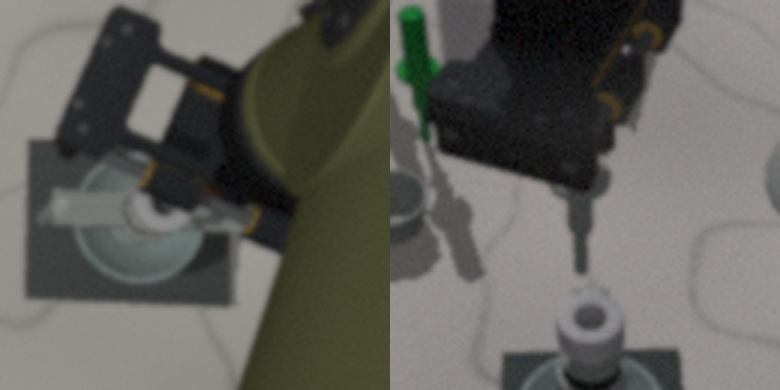

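>>> {"name": "servo_tool", "arguments": {"commands": [[[0, 0, 0, 0, -5.4, -3.7, 5], [0, 0, 0, 10, -5.4, -3.7, 5], [0, 0, 0, 20, -5.4, -3.7, 5], [0, 0, 0, 20, -5.4, -3.7, 5]]]}}

```text
time: 8.75
position: [0.5584, -0.2219, 0.2277]
tool_rot: [-0.867, 1.397, 0.869]
ft_force: [0.3, 0.7, -1.1]
grip_width: 0.219
```

```bash
python3 - <<'E'
from h import *
to((.559,-.2205,.25))
t=grab('top');s=grab('side')
a=np.hstack([crop(t,405,240,60,60,6),crop(s,285,250,60,60,6)])
cv2.imwrite('pics/c6.png',cv2.convertScaleAbs(a,alpha=1.5))
p=st()[1]; print(proj('side',p-[0,0,.086]),proj('side',[.559,-.2205,.1285]),proj('top',p-[0,0,.086]))
E
```

```text
t 8.75 pos [ 0.5584 -0.2219  0.2277] jaw [ 0.44   0.898 -0.004] x [-0.0056 -0.0015 -1.    ] F [ 0.31  0.73 -1.09] grip 19.1
turn [-0.   -0.22 -0.25] shift [-3.3  0.1  1.5]
[317.13495797 301.34501501] [317.10015811 306.02725631] [437.12256353 264.88603496]
```

View pics/c6.png

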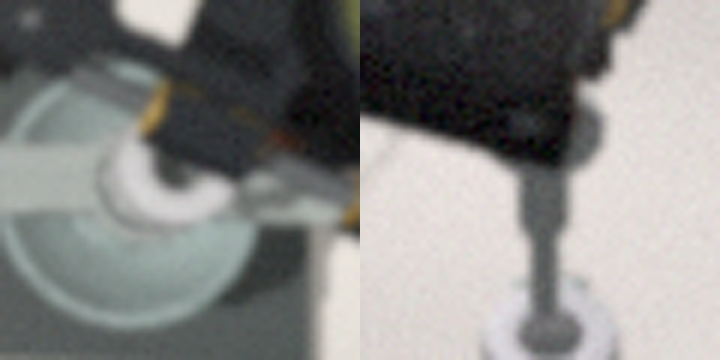

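>>> {"name": "servo_tool", "arguments": {"commands": [[[0, -0.2, -0.2, 0, -1.1, 2.1, 5], [0, -0.2, -0.2, 8, -1.1, 2.1, 5], [0, -0.2, -0.2, 16, -1.1, 2.1, 5], [0, -0.2, -0.2, 24, -1.1, 2.1, 5], [0, -0.2, -0.2, 24, -1.1, 2.1, 5]]]}}

```text
time: 9.48
position: [0.5604, -0.2209, 0.2041]
tool_rot: [-0.867, 1.391, 0.867]
ft_force: [-0.7, 0.1, -0.1]
grip_width: 0.22
```

>>> {"name": "servo_tool", "arguments": {"commands": [[[0, 0, 0, 6, 0, 0, 5], [0, 0, 0, 12, 0, 0, 5], [0, 0, 0, 12, 0, 0, 5]]]}}

```text
time: 9.85
position: [0.5607, -0.221, 0.1926]
tool_rot: [-0.868, 1.391, 0.867]
ft_force: [0.8, -0.1, -1.1]
grip_width: 0.221
```

>>> {"name": "servo_tool", "arguments": {"commands": [[[0, 0, 0, 0, 0, 2, 5], [0, 0, 0, 0, 0, 4, 5], [0, 0, 0, 0, 0, 5, 5], [0, 0, 0, 0, 0, 5, 5]]]}}

```text
time: 10.35
position: [0.5632, -0.2169, 0.1934]
tool_rot: [-0.869, 1.39, 0.865]
ft_force: [1.4, -0.4, -1.8]
grip_width: 0.218
```

>>> {"name": "servo_tool", "arguments": {"commands": [[[0, 0, 0, 0, 0, -4, 5], [0, 0, 0, 0, 0, -8, 5], [0, 0, 0, 0, 0, -10, 5], [0, 0, 0, 0, 0, -10, 5]]]}}

```text
time: 10.85
position: [0.559, -0.2251, 0.1933]
tool_rot: [-0.868, 1.389, 0.866]
ft_force: [0.1, 1.3, -1.9]
grip_width: 0.218
```

>>> {"name": "servo_tool", "arguments": {"commands": [[[0, 0, 0, 0, 2, 5, 5], [0, 0, 0, 0, 4, 5, 5], [0, 0, 0, 0, 5, 5, 5], [0, 0, 0, 0, 5, 5, 5]]]}}

```text
time: 11.35
position: [0.5564, -0.2191, 0.1933]
tool_rot: [-0.868, 1.39, 0.866]
ft_force: [0.1, -0.5, -0.8]
grip_width: 0.217
```

>>> {"name": "servo_tool", "arguments": {"commands": [[[0, 0, 0, 0, -4, 0, 5], [0, 0, 0, 0, -8, 0, 5], [0, 0, 0, 0, -10, 0, 5], [0, 0, 0, 0, -10, 0, 5]]]}}

```text
time: 11.85
position: [0.5651, -0.2231, 0.193]
tool_rot: [-0.867, 1.391, 0.867]
ft_force: [-2.5, 0.7, 0.5]
grip_width: 0.22
```

>>> {"name": "servo_tool", "arguments": {"commands": [[[0, 0, 0, 0, 5.6, 0.5, 5], [0, 0, 0, 4, 5.6, 0.5, 5], [0, 0, 0, 9, 5.6, 0.5, 5], [0, 0, 0, 9, 5.6, 0.5, 5]]]}}

```text
time: 12.35
position: [0.5605, -0.2203, 0.1836]
tool_rot: [-0.868, 1.391, 0.866]
ft_force: [-0.4, 0.5, -1.0]
grip_width: 0.217
```

>>> {"name": "servo_tool", "arguments": {"commands": [[[0, 0, 0, 0, 0, 2, 5], [0, 0, 0, 0, 0, 4, 5], [0, 0, 0, 0, 0, 6, 5], [0, 0, 0, 0, 0, 6, 5]]]}}

```text
time: 12.85
position: [0.563, -0.2161, 0.1844]
tool_rot: [-0.869, 1.391, 0.865]
ft_force: [-0.6, -2.9, -0.9]
grip_width: 0.22
```

>>> {"name": "servo_tool", "arguments": {"commands": [[[0, 0, 0, 0, 0, -4, 5], [0, 0, 0, 0, 0, -8, 5], [0, 0, 0, 0, 0, -12, 5], [0, 0, 0, 0, 0, -12, 5]]]}}

```text
time: 13.35
position: [0.5584, -0.225, 0.1843]
tool_rot: [-0.868, 1.389, 0.867]
ft_force: [0.2, 0.7, -0.7]
grip_width: 0.221
```

>>> {"name": "servo_tool", "arguments": {"commands": [[[0, 0, 0, 0, 2, 6, 5], [0, 0, 0, 0, 4, 6, 5], [0, 0, 0, 0, 6, 6, 5], [0, 0, 0, 0, 6, 6, 5]]]}}

```text
time: 13.85
position: [0.5557, -0.2181, 0.1845]
tool_rot: [-0.869, 1.389, 0.865]
ft_force: [2.1, -0.4, -1.4]
grip_width: 0.219
```

>>> {"name": "servo_tool", "arguments": {"commands": [[[0, 0, 0, 0, -4, 0, 5], [0, 0, 0, 0, -8, 0, 5], [0, 0, 0, 0, -12, 0, 5], [0, 0, 0, 0, -12, 0, 5]]]}}

```text
time: 14.35
position: [0.5654, -0.2228, 0.1838]
tool_rot: [-0.867, 1.392, 0.868]
ft_force: [-3.5, 0.9, 0.1]
grip_width: 0.217
```

>>> {"name": "servo_tool", "arguments": {"commands": [[[0, 0, 0, 0, 6, 0, 5], [0, 0, 0, 4, 6, 0, 5], [0, 0, 0, 8, 6, 0, 5], [0, 0, 0, 12, 6, 0, 5], [0, 0, 0, 12, 6, 0, 5]]]}}

```text
time: 14.98
position: [0.5606, -0.2203, 0.1717]
tool_rot: [-0.868, 1.391, 0.866]
ft_force: [-0.0, -0.2, -0.7]
grip_width: 0.223
```

>>> {"name": "servo_tool", "arguments": {"commands": [[[0, 0, 0, 2, 0, 0, 5], [0, 0, 0, 4, 0, 0, 5], [0, 0, 0, 4, 0, 0, 5]]], "newtons": 60}}

```text
time: 15.35
position: [0.561, -0.2205, 0.1686]
tool_rot: [-0.869, 1.39, 0.865]
ft_force: [-0.9, 0.0, 0.4]
grip_width: 0.214
```

>>> {"name": "servo_tool", "arguments": {"commands": [[[0, 0, 0, 1, 0, 0, 5], [0, 0, 0, 2, 0, 0, 5], [0, 0, 0, 2, 0, 0, 5]]]}}

```text
time: 15.72
position: [0.5612, -0.2209, 0.1671]
tool_rot: [-0.869, 1.389, 0.865]
ft_force: [-0.1, 0.4, 4.2]
grip_width: 0.216
```

>>> {"name": "servo_tool", "arguments": {"commands": [[[0, 0, 0, 1, 0, 0, 5], [0, 0, 0, 2, 0, 0, 5], [0, 0, 0, 2, 0, 0, 5]]]}}

```text
time: 16.1
position: [0.5614, -0.2212, 0.1658]
tool_rot: [-0.87, 1.389, 0.864]
ft_force: [-2.1, -0.3, 9.2]
grip_width: 0.222
```

>>> {"name": "servo_tool", "arguments": {"commands": [[[0, 0, 0, 1, 0, 0, 5], [0, 0, 0, 2, 0, 0, 5], [0, 0, 0, 2, 0, 0, 5]]]}}

```text
time: 16.48
position: [0.5616, -0.2212, 0.1644]
tool_rot: [-0.87, 1.388, 0.864]
ft_force: [-1.9, -0.2, 10.9]
grip_width: 0.22
```

>>> {"name": "servo_tool", "arguments": {"commands": [[[0, 0, 0, 1, 0, 0, 5], [0, 0, 0, 2, 0, 0, 5], [0, 0, 0, 2, 0, 0, 5]]]}}

```text
time: 16.85
position: [0.5615, -0.2213, 0.1629]
tool_rot: [-0.87, 1.388, 0.864]
ft_force: [-2.5, 0.3, 12.7]
grip_width: 0.217
```

>>> {"name": "servo_tool", "arguments": {"commands": [[[0, 0, 0, 1, 0, 0, 5], [0, 0, 0, 1.5, 0, 0, 5], [0, 0, 0, 1.5, 0, 0, 5]]]}}

```text
time: 17.23
position: [0.5616, -0.2214, 0.162]
tool_rot: [-0.87, 1.388, 0.864]
ft_force: [-3.4, 1.7, 16.0]
grip_width: 0.21
```

>>> {"name": "servo_tool", "arguments": {"commands": [[[0, 0, 0, 1, 0, 0, 5], [0, 0, 0, 1.5, 0, 0, 5], [0, 0, 0, 1.5, 0, 0, 5]]]}}

```text
time: 17.6
position: [0.5602, -0.22, 0.1561]
tool_rot: [-0.868, 1.391, 0.867]
ft_force: [0.3, -0.0, -1.6]
grip_width: 0.221
```

>>> {"name": "servo_tool", "arguments": {"commands": [[[0, 0, 0, 2, 0, 0, 5], [0, 0, 0, 4, 0, 0, 5], [0, 0, 0, 6, 0, 0, 5], [0, 0, 0, 6, 0, 0, 5]]]}}

```text
time: 18.1
position: [0.5606, -0.2204, 0.1509]
tool_rot: [-0.868, 1.39, 0.866]
ft_force: [0.6, 0.2, -1.1]
grip_width: 0.219
```

>>> {"name": "servo_tool", "arguments": {"commands": [[[0, 0, 0, 1, 0, 0, 5], [0, 0, 0, 2, 0, 0, 5], [0, 0, 0, 3, 0, 0, 5], [0, 0, 0, 3, 0, 0, 5]]]}}

```text
time: 18.6
position: [0.5608, -0.2204, 0.1482]
tool_rot: [-0.868, 1.39, 0.866]
ft_force: [0.6, -0.4, -1.4]
grip_width: 0.222
```

>>> {"name": "servo_tool", "arguments": {"commands": [[[0, 0, 0, 1, 0, 0, 5], [0, 0, 0, 2, 0, 0, 5], [0, 0, 0, 2, 0, 0, 5]]]}}

```text
time: 18.98
position: [0.5608, -0.2204, 0.1461]
tool_rot: [-0.868, 1.39, 0.866]
ft_force: [0.0, -1.0, -1.5]
grip_width: 0.216
```

>>> {"name": "servo_tool", "arguments": {"commands": [[[0, 0, 0, 1, 0, 0, 5], [0, 0, 0, 2, 0, 0, 5], [0, 0, 0, 2, 0, 0, 5]]]}}

```text
time: 19.35
position: [0.5607, -0.2204, 0.1441]
tool_rot: [-0.868, 1.39, 0.866]
ft_force: [0.3, 0.3, -1.8]
grip_width: 0.219
```

>>> {"name": "servo_tool", "arguments": {"commands": [[[0, 0, 0, 1, 0, 0, 5], [0, 0, 0, 2, 0, 0, 5], [0, 0, 0, 2, 0, 0, 5]]]}}

```text
time: 19.73
position: [0.561, -0.2205, 0.143]
tool_rot: [-0.868, 1.389, 0.866]
ft_force: [-1.7, 0.5, 3.4]
grip_width: 0.216
```

>>> {"name": "servo_tool", "arguments": {"commands": [[[0, 0, 0, 1, 0, 0, 5], [0, 0, 0, 2, 0, 0, 5], [0, 0, 0, 2, 0, 0, 5]]]}}

```text
time: 20.1
position: [0.5611, -0.2206, 0.142]
tool_rot: [-0.868, 1.389, 0.866]
ft_force: [-2.9, 1.4, 10.5]
grip_width: 0.221
```

>>> {"name": "servo_tool", "arguments": {"commands": [[[0, 0, 0, 0.3, 0, 0, 5], [0, 0, 0, 0.3, 0, 0, 5], [0, 0, 0, 0.3, 0, 0, 5], [0, 0, 0, 0.3, 0, 0, 5], [0, 0, 0, 0.3, 0, 0, 5]]]}}

```text
time: 20.72
position: [0.5611, -0.2206, 0.1419]
tool_rot: [-0.868, 1.389, 0.865]
ft_force: [-3.9, 1.5, 10.8]
grip_width: 0.218
```

```bash
python3 - <<'E'
from h import *
to((.5604,-.2204,.27))
t=grab('top');s=grab('side')
a=np.hstack([crop(t,400,230,65,65,6),crop(s,285,280,65,65,6)])
cv2.imwrite('pics/c7.png',cv2.convertScaleAbs(a,alpha=1.5))
E
```

```text
t 20.725 pos [ 0.5611 -0.2206  0.1419] jaw [0.44  0.898 0.001] x [ 2.8e-03 -4.0e-04 -1.0e+00] F [-3.85  1.5  10.76] grip 18.9
turn [-0.    0.05  0.16] shift [-109.1    0.4   -0. ]
```

View pics/c7.png

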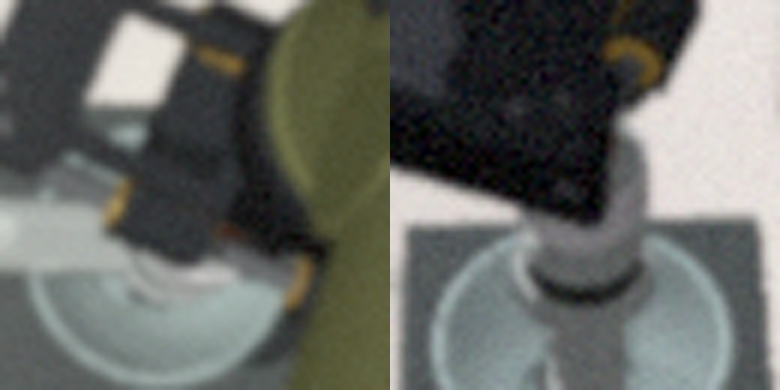

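>>> {"name": "servo_tool", "arguments": {"commands": [[[0, 0, 0, -5, 0, 0, 5], [0, 0, 0, -25, 0, 0, 5], [0, 0, 0, -50, 0, 0, 5], [0, 0, 0, -80, 0, 0, 5], [0, 0, 0, -108, 0, 0, 5]]]}}

```text
time: 21.45
position: [0.5608, -0.2205, 0.2497]
tool_rot: [-0.869, 1.389, 0.865]
ft_force: [0.0, -0.3, -1.7]
grip_width: 0.214
```

>>> {"name": "servo_tool", "arguments": {"commands": [[[0, 0, 0, 0, 31, 47, 5], [0, 0, 0, 0, 62, 94, 5], [0, 0, 0, 0, 93, 141, 5], [0, 0, 0, 0, 124, 188, 5], [0, 0, 0, 0, 155, 235, 5]]]}}

```text
time: 22.08
position: [0.5247, 0.0605, 0.2487]
tool_rot: [-0.868, 1.389, 0.865]
ft_force: [1.3, 1.1, -1.1]
grip_width: 0.222
```

```bash
python3 - <<'E'
from h import *
to((.5024,.1946,.265))
t=grab('top');s=grab('side')
a=np.hstack([crop(t,385,230,90,90,4),crop(s,275,280,90,90,4)])
cv2.imwrite('pics/c8.png',cv2.convertScaleAbs(a,alpha=1.5))
E
```

```text
t 22.075 pos [0.5247 0.0605 0.2487] jaw [0.441 0.898 0.001] x [ 3.2e-03 -3.0e-04 -1.0e+00] F [ 1.26  1.06 -1.12] grip 19.3
turn [-0.    0.06  0.17] shift [  2.6  79.1 110.5]
```

View pics/c8.png

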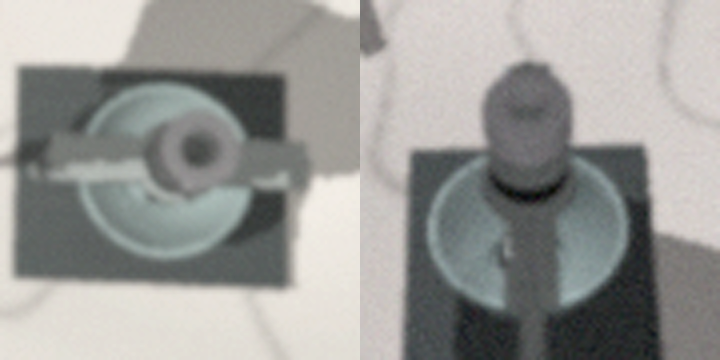

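A bright bit of the slug shows in the bowl at about (508,250) of the side crop, and the bowl is in place. Now returning the rod.

>>> {"name": "servo_tool", "arguments": {"commands": [[[0, 0, 0.1, 0, 30, 42, 5], [0, 0, 0.1, 0, 60, 84, 5], [0, 0, 0.1, 0, 76, 106, 5], [0, 0, 0.1, 0, 79, 110, 5], [0, 0, 0.1, 0, 79, 110, 5]]]}}

```text
time: 22.8
position: [0.5029, 0.1911, 0.2478]
tool_rot: [-0.867, 1.391, 0.866]
ft_force: [-0.7, -0.0, -0.7]
grip_width: 0.22
```

>>> {"name": "servo_tool", "arguments": {"commands": [[[0, 0, 0, 0, 0, 0, 5], [0, 0, 0, 0, 0, 0, 5]]]}}

```text
time: 23.05
position: [0.5028, 0.191, 0.2477]
tool_rot: [-0.866, 1.392, 0.865]
ft_force: [-0.0, -0.3, -1.1]
grip_width: 0.218
```

```bash
python3 - <<'E'
from h import *
to((.5024,.1946,.265))
E
```

```text
t 23.05 pos [0.5028 0.191  0.2477] jaw [0.442 0.897 0.   ] x [ 3.e-04 -0.e+00 -1.e+00] F [-0.01 -0.31 -1.12] grip 19.0
turn [-0.    0.01  0.02] shift [1.7 2.  3.1]
```

>>> {"name": "servo_tool", "arguments": {"commands": [[[0, 0, 0, 0, 2, 3.1, 5], [0, 0, 0, 20, 2, 3.1, 5], [0, 0, 0, 40, 2, 3.1, 5], [0, 0, 0, 55, 2, 3.1, 5], [0, 0, 0, 62, 2, 3.1, 5]]]}}

```text
time: 23.68
position: [0.5016, 0.196, 0.1846]
tool_rot: [-0.867, 1.392, 0.867]
ft_force: [-0.8, 0.4, -1.6]
grip_width: 0.214
```

>>> {"name": "servo_tool", "arguments": {"commands": [[[0, 0, 0, 3, 0, 0, 5], [0, 0, 0, 6, 0, 0, 5], [0, 0, 0, 9, 0, 0, 5], [0, 0, 0, 12, 0, 0, 5], [0, 0, 0, 12, 0, 0, 5]]]}}

```text
time: 24.3
position: [0.5018, 0.1961, 0.1734]
tool_rot: [-0.867, 1.391, 0.867]
ft_force: [-0.4, 0.2, -1.5]
grip_width: 0.22
```

>>> {"name": "servo_tool", "arguments": {"commands": [[[0, 0, 0, 0, -1.2, -1.1, 5], [0, 0, 0, 6, -1.2, -1.1, 5], [0, 0, 0, 12, -1.2, -1.1, 5], [0, 0, 0, 18, -1.2, -1.1, 5], [0, 0, 0, 18, -1.2, -1.1, 5]]]}}

```text
time: 24.92
position: [0.502, 0.1944, 0.1547]
tool_rot: [-0.867, 1.392, 0.868]
ft_force: [-1.1, 0.3, -0.9]
grip_width: 0.218
```

>>> {"name": "servo_tool", "arguments": {"commands": [[[0, 0, 0, 4, 0, 0, 5], [0, 0, 0, 8, 0, 0, 5], [0, 0, 0, 12, 0, 0, 5], [0, 0, 0, 12, 0, 0, 5]]]}}

```text
time: 25.42
position: [0.5023, 0.1944, 0.1431]
tool_rot: [-0.867, 1.392, 0.867]
ft_force: [-0.2, 0.6, -1.0]
grip_width: 0.215
```

>>> {"name": "servo_tool", "arguments": {"commands": [[[0, 0, 0, 4, 0, 0, 5], [0, 0, 0, 8, 0, 0, 5], [0, 0, 0, 12, 0, 0, 5], [0, 0, 0, 12, 0, 0, 5]]]}}

```text
time: 25.92
position: [0.5023, 0.1944, 0.1311]
tool_rot: [-0.867, 1.392, 0.867]
ft_force: [-0.0, 0.0, -1.3]
grip_width: 0.218
```

>>> {"name": "servo_tool", "arguments": {"commands": [[[0, 0, 0, 6, 0, 0, 5], [0, 0, 0, 12, 0, 0, 5], [0, 0, 0, 18, 0, 0, 5], [0, 0, 0, 22, 0, 0, 5], [0, 0, 0, 22, 0, 0, 5]]]}}

```text
time: 26.55
position: [0.5023, 0.1945, 0.1091]
tool_rot: [-0.867, 1.392, 0.867]
ft_force: [-0.2, -0.0, -1.7]
grip_width: 0.218
```

>>> {"name": "servo_tool", "arguments": {"commands": [[[0, 0, 0, 1, 0, 0, 5], [0, 0, 0, 2, 0, 0, 5], [0, 0, 0, 2, 0, 0, 5]]]}}

```text
time: 26.92
position: [0.5026, 0.1946, 0.1076]
tool_rot: [-0.867, 1.391, 0.867]
ft_force: [-0.4, -0.6, -1.4]
grip_width: 0.215
```

>>> {"name": "servo_tool", "arguments": {"commands": [[[0, 0, 0, 1, 0, 0, 5], [0, 0, 0, 2, 0, 0, 5], [0, 0, 0, 2, 0, 0, 5]]]}}

```text
time: 27.3
position: [0.5026, 0.1946, 0.1062]
tool_rot: [-0.867, 1.391, 0.867]
ft_force: [-2.4, -0.6, 4.2]
grip_width: 0.216
```

>>> {"name": "servo_tool", "arguments": {"commands": [[[0, 0, 0, 0, 0, 0, 21], [0, 0, 0, 0, 0, 0, 23], [0, 0, 0, 0, 0, 0, 26], [0, 0, 0, 0, 0, 0, 30], [0, 0, 0, 0, 0, 0, 36]]]}}

```text
time: 27.92
position: [0.5026, 0.1946, 0.1055]
tool_rot: [-0.867, 1.391, 0.867]
ft_force: [0.3, 0.7, 0.1]
grip_width: 0.375
```

>>> {"name": "servo_tool", "arguments": {"commands": [[[0, 0, 0, 0, 0, 0, 45], [0, 0, 0, 0, 0, 0, 55], [0, 0, 0, 0, 0, 0, 55]]]}}

```text
time: 28.3
position: [0.5026, 0.1946, 0.1056]
tool_rot: [-0.867, 1.391, 0.867]
ft_force: [0.1, 0.3, -0.1]
grip_width: 0.605
```

>>> {"name": "servo_tool", "arguments": {"commands": [[[0, 0, 0, -10, 0, 0, 55], [0, 0, 0, -40, 0, 0, 55], [0, 0, 0, -80, 0, 0, 55], [0, 0, 0, -120, 0, 0, 55], [0, 0, 0, -125, 0, 0, 55]]]}}

```text
time: 28.92
position: [0.5044, 0.1953, 0.2348]
tool_rot: [-0.867, 1.384, 0.866]
ft_force: [0.2, 0.1, 1.0]
grip_width: 0.627
```

>>> {"name": "servo_tool", "arguments": {"commands": [[[0, 0, 0, 0, 40, 40, 55], [0, 0, 0, 0, 80, 80, 55], [0, 0, 0, 0, 110, 110, 55], [0, 0, 0, 0, 110, 110, 55], [0, 0, 0, 0, 110, 110, 55]]]}}

```text
time: 29.55
position: [0.4524, 0.3408, 0.23]
tool_rot: [-0.868, 1.392, 0.866]
ft_force: [0.4, -0.4, 0.2]
grip_width: 0.632
```

```bash
python3 - <<'E'
from h import *
to((.5024,.1946,.265))
t=grab('top');s=grab('side')
cv2.imwrite('pics/c9.png',np.vstack([np.hstack([crop(t,160,225,130,100,3),crop(t,380,220,130,100,3)]),np.hstack([crop(s,230,145,130,100,3),crop(s,265,285,130,100,3)])]))
E
```

```text
t 29.55 pos [0.4524 0.3408 0.23  ] jaw [ 0.441  0.898 -0.001] x [-3.0e-04 -1.4e-03 -1.0e+00] F [ 0.45 -0.36  0.18] grip 55.0
turn [ 0.   -0.08  0.02] shift [ -15.8 -109.3 -109.2]
```

View pics/c9.png

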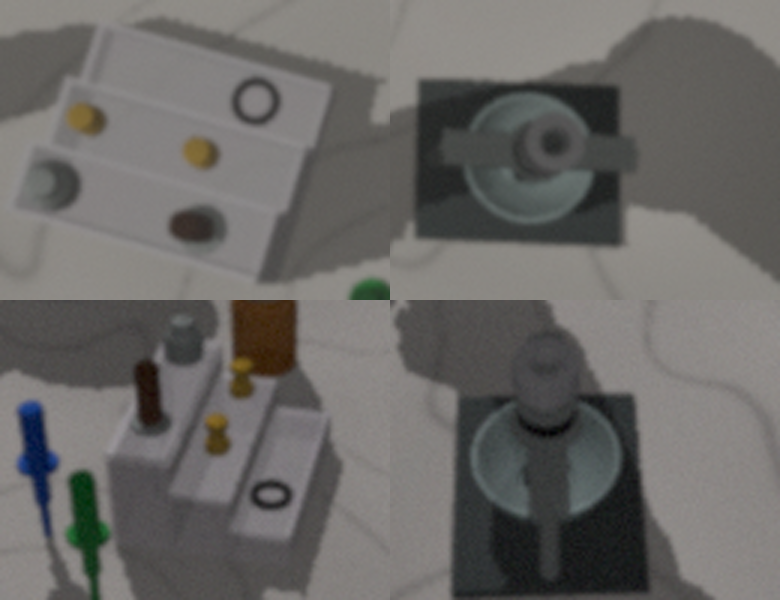

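The rod stands in its hole exactly as at the start, and the bowl and bystanders are unmoved. Handing in.

```bash
python3 -c "
from bench import close_job; print(close_job())"
```

```text
the job is handed in; nothing more can be done
None
```

I pushed the slug out, held the flange pressed on the ring nut, and stood the rod back in its hole with the gripper clear. I then handed the job in at about 29.7 s on the robot's clock; no verdict came back.

- **Slug:** the push built up to about 17 N, then fell away suddenly when the tip was at ridge height. A picture afterwards showed a bright bit of metal in the bowl, behind the stand's post. It was only partly visible then and not clearly visible in the last pictures. The force drop is the stronger evidence that it came out.
- **Flange on the nut:** it met the nut about 129 mm above the shelf, in line with the camera estimate. I held it for more than 0.6 s at about 11–12 N. The highest push I read in the whole job was about 17 N, which is roughly 2.5 mm of cushion travel. The cushion has no sensor of its own, so this is worked out from the force.
- **Rod:** I felt for the hole's centre and found it 2–4 mm from where the cameras put the rod. The rod went back in without contact until its flange sat on the tier at the same height as at the start. The final pictures show it upright.
- **Bowl and bystanders:** the bowl, valves, gasket and weight look unmoved. I did not recheck the lid, katori, jar and spoon in the final crops, but no move passed near them.

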